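# Push the spice tray past its spring catch

### The job

Push the spice tray to the left along its rails, fully home against the stop at their free end: with the fingertips press the spring catch bar down, and keep it down while you push the tray's metal push plate past the catch tooth; then let go so that the bar springs up again behind the plate's arm. Only press and push: do not pick up or touch the two spice jars, which stay standing in the tray, and leave the other things on the worktop where they are.

Things in the scene. Friction and masses are not known exactly. Their poses are not given: they have to be found in the camera images.
- slide_base: Fixed wooden board, 10 mm thick, carrying rails, tray and catch bar. Origin on the worktop under the board, which spans its own x -105..105, y -145..155 mm. Its own +y is the way the tray must be pushed, its -x side faces the robot, z is up; turned by up to 0.35 rad. The rails lie along y on the far (+x) half, the broad steel catch bar along y on the near half.
- tray (a joint): Travel of the tray along base +y, m: starts at 0 to 0.016; 0.090 is fully home at the end stop. Blocked by the tooth at about 0.024 unless the bar is down at least 0.008; from about 0.056 on the tooth can rise behind the arm. About 1.5 N friction; stays where left. The tray is an open wooden box 85 x 160 mm, rim 44 mm above the worktop.
- push_face (a point): Centre of the flat rear (-y) face of the tray's metal push plate, to be pushed towards base +y; moves with the tray. Face 60 mm wide along base x, 36 to 66 mm above the worktop; the plate is 16 mm thick with a sloping front and hangs over the catch bar's press lane. A metal arm, 16 mm along y, joins it to the tray and passes over the tooth.
- catch_bar (a joint): How far the spring catch bar is pressed down, in m: 0 up (resting), 0.012 fully down at its stop. Spring force about 4 N at the start of the travel, about 8 N fully down; it springs up when released. The bar goes down level wherever it is pressed.
- press_lane (a point): Middle of the press lane on top of the steel catch bar; moves with the bar; at base x -62, y -27.5 mm. Top 30 mm above the worktop when up, 18 mm fully down. The lane where fingertips press and slide along is 60 mm wide (30 mm either side along base x) and runs 90 mm either way along base y. With the tray at 0, about 70 mm of it lie free behind the push plate.
- tooth_top (a point): Centre of the top of the square catch tooth, which stands on the bar beside the lane and moves with it: 17 (x) x 14 (y) mm, 14 mm higher than the bar's top; at base x -22, y -1 mm.
- jar_rear: Spice jar with red cap, 45 mm across, 106 mm tall, loose in the tray, nearer to the tray's -y end; origin at the centre of its underside, z up the jar. Its axis is about 112 mm from the middle line of the press lane. Not to be touched.
- jar_front: The other, like spice jar, loose in the tray, nearer to its +y end; origin at the centre of its underside. Not to be touched.
- mug: Cream mug, 86 x 119 x 98 mm, loose bystander on the worktop; origin at its underside.
- shaker: Salt shaker of glass with grey cap, 44 mm across, 90 mm tall, loose bystander; origin at its underside.
- jam: Jam jar with yellow lid, 65 mm across, 96 mm tall, loose bystander; origin at its underside.

How it is judged:
By the outcome, as a careful person would: the job done as asked, in the order asked, and still so for the second after the job is handed in, with the robot touching nothing.
It also fails if it takes over 38 s, if anything falls off the work surface, if the arm or the gripper's body presses on something with over 40 N, if the wrist force passes 120 N, or if a joint passes its speed limit or range.

### The arm

A 6-joint arm with a two-finger parallel gripper is mounted at the origin on a cart in front of the work surface, level with it; the furniture and walls round the work are solid. World frame = base frame: x ahead of the robot, y to its left, z up, the work surface at z = 0. Lengths are in m, angles in rad, forces in N, time in s.
With the tool pointing down it reaches from about 0.275 to 0.825 m from the base axis. Payload 5.2 kg.
Tool frame: the origin (TCP) lies at the very end of the fingers, on their centre line; the grasp point (between the pads) lies arm.hold_point_z behind it (arm.hold_point_z is the distance from the TCP to the grasp point, in m); z points along the fingers, y is the direction in which the jaws open and shut (so a half turn about z gives the same grasp; the last joint's range is limited). The gripper opens to 93 mm and grips with 3 to 60 N. Pads are 15 mm wide; open, the fingers measure 128 mm over their backs; the gripper's body (75 mm by 188 mm) begins 65 mm behind the grasp point.
Start: joints at [1.137, 0.259, 1.535, -0, 1.348, -0.203], TCP at [0.126, 0.535, 0.219] pointing down, gripper open.
Joint ranges: [-3.14, 3.14], [-0.91, 2.08], [0.19, 2.58], [-1.22, 4.36], [0.22, 2.71], [-3.12, 3.12]. Speed limits (rad/s): [2.57, 2.57, 3.14, 3.14, 3.14, 3.14].

### API

Orientations are given as [roll, pitch, yaw] about the fixed x, y, z axes, in that order (R = Rz(yaw) Ry(pitch) Rx(roll)).
In Python, from plant import arm gives the robot as it stands.
- The arm moves only by the shell command python3 -m crank 'ROWS' [FORCE]. ROWS is JSON, a list of rows, each an object of numbers: "gripper": the gripper's target within -1 to 1 (fully open at 1, half-way at 0, shut at -1); "dx", "dy", "dz": the shift along the world's x, y, z in m; "yaw": the turn about the world's z in rad. In form: [{"gripper": .., "dx": .., "dy": .., "dz": .., "yaw": ..}, ...]. A call has exactly 5 rows; each row is the pose to reach, as a shift and turn from the pose measured when the call began; what a row does not reach only later rows make up. A row lasts 1/8 s, in which the tool goes at most 62.5 mm and 10.7 degrees, less where a joint would pass 70% of its speed; a pose out of reach is approached as far as the arm can. A call with a gripper value outside its range is refused whole. The fingers move at their own pace and stop on an object; FORCE is the grip in N (left out, the last holds). Time passes only in rows, so rows that repeat a pose let the fingers close, or fill a call up. It gives the time, the measured TCP pose, the force and the opening at its end, in the units of the state.
- arm.sense(): the state, without advancing time (a new reading comes with each control period).
- arm.get_image(name): name is "side" or "top" or "wrist"; returns a dict with "pixels" (420x560x3 uint8, blue, green, red), "fovy" (degrees; the focal length in pixels is half the picture's height over the tangent of half this angle, whatever the lens; pixels are square), "cx", "cy" (the principal point, pixels), "origin" and "orientation" of the camera in the world. Camera axes: x right, y up, looking along -z (the intrinsics and any distortion apply to the point x, -y, -z); pixel columns grow to the right and rows downward; lengths in m; the calibration is good to about 2 mm. A picture is of the moment at which its call begins. There is no depth.
- arm.close_job(): hands the job in, once; it reports no verdict.
Trained networks look in the newest picture that a camera, given by its name, has taken for a name from the list of things; names that differ only in an ending like _2 or _b are one class to them, and where a whole thing is asked for, a point or a joint stands for the part that bears it (a point fixed in the world has none). Each returns a list of dicts, best first, with "conf" (0 to 1); they miss things now and then, are a little off and sometimes report something else, mostly with a low value. They report only what shows in the picture. A call takes as long as a camera call.
- arm.silhouettes(label, camera): "region" (420x560 bool, what is visible of it) and "extent" ([left, top, right, bottom] in pixels, round what is visible of it).
The state is a dict: "t": time; "joints": joint angles; "qvel": joint speeds; "effort": joint torques, N m; "eef_pos": TCP position; "ee_rot": TCP orientation; "force": force on the tool from outside, world axes, zero at the start; "torque": the same for the moment, N m; "finger_gap": opening from 0.0 (shut) to 1.0 (fully open).
Only numpy, scipy, OpenCV 4.12 (cv2) and the standard library are available. Lean on these libraries where they do the work, as an engineer would, in place of code of your own. Each camera call takes 0.05 s, during which the arm holds its last target. There are 200 camera calls.

## Working session

There is one attempt and no reset: what is moved stays moved. The work goes in short steps, Python scripts to look and compute and a shell command to move; the robot and the scene stay as the last step left them, time stands still between calls to the robot, and variables do not carry over. Pictures are saved under pics/ and viewed, about 8 in all and at most 12, crops included, and the job is handed in when it is done.

```bash
mkdir -p pics
cat > h.py <<'E'
import numpy as np,cv2
from plant import arm
def K(im): 
    f=210/np.tan(np.radians(im["fovy"])/2); return f
def Rm(o):
    o=np.array(o,float)
    if o.shape==(3,3): return o
    if o.size==4: raise ValueError("quat")
    r,p,y=o;c,s=np.cos,np.sin
    return np.array([[c(y),-s(y),0],[s(y),c(y),0],[0,0,1]])@np.array([[c(p),0,s(p)],[0,1,0],[-s(p),0,c(p)]])@np.array([[1,0,0],[0,c(r),-s(r)],[0,s(r),c(r)]])
def ray(im,u,v):
    f=K(im);d=np.array([(u-im["cx"])/f,-(v-im["cy"])/f,-1]);return Rm(im["orientation"])@d
def atz(im,u,v,z):
    d=ray(im,u,v);o=np.array(im["origin"]);return o+d*(z-o[2])/d[2]
def proj(im,p):
    q=Rm(im["orientation"]).T@(np.array(p)-im["origin"]);f=K(im);return np.array([im["cx"]+f*q[0]/-q[2],im["cy"]-f*q[1]/-q[2]])
E
python3 - <<'E'
from h import *
for n in("top","side"):
    im=arm.get_image(n);cv2.imwrite(f"pics/{n}0.png",im["pixels"])
    print(n,{k:v for k,v in im.items() if k!="pixels"})
    for l in("slide_base","tray","push_face","catch_bar","tooth_top","jar_rear","jar_front","mug","shaker","jam"):
        for s in arm.silhouettes(l,n)[:2]: 
            ys,xs=np.nonzero(s["region"]);print(l,round(s["conf"],2),np.round(s["extent"]),xs.mean().round(),ys.mean().round())
s=arm.sense();print(s,arm.hold_point_z)
E
```

```text
top {'fovy': 56.724199407194035, 'cx': 279.5611756833438, 'cy': 213.01923689899354, 'origin': array([ 0.31293715, -0.01365901,  1.13053727]), 'orientation': array([ 0.22931181, -0.00460671, -1.41394443])}
slide_base 0.93 [247. 185. 362. 274.] 302.0 231.0
slide_base 0.62 [288. 189. 349. 259.] 315.0 224.0
tray 0.58 [288. 191. 347. 261.] 314.0 224.0
push_face 0.85 [290. 191. 350. 256.] 315.0 223.0
catch_bar 0.94 [278. 226. 345. 269.] 312.0 246.0
tooth_top 0.79 [276. 225. 343. 269.] 312.0 247.0
jar_rear 0.76 [326. 201. 346. 223.] 335.0 211.0
jar_front 0.91 [300. 196. 322. 220.] 311.0 206.0
jar_front 0.51 [398. 271. 434. 296.] 414.0 284.0
mug 0.92 [407. 192. 448. 226.] 426.0 206.0
shaker 0.76 [141. 217. 163. 239.] 151.0 229.0
shaker 0.24 [276. 225. 345. 270.] 312.0 246.0
jam 0.83 [398. 271. 432. 296.] 414.0 284.0
side {'fovy': 45.561346014630416, 'cx': 284.0506402785544, 'cy': 202.69072626595693, 'origin': array([ 0.1733949 , -0.51435229,  1.17466248]), 'orientation': array([ 0.52352693, -0.01336409, -0.57983292])}
slide_base 0.85 [241. 177. 368. 299.] 298.0 238.0
tray 0.41 [308. 194. 331
[... 536 characters left out ...]
 250.0
jam 0.43 [184. 115. 202. 139.] 193.0 127.0
{'t': 1.1, 'joints': array([ 1.13719746e+00,  2.58594928e-01,  1.53502559e+00,  2.52120524e-05,
        1.34799214e+00, -2.02827663e-01]), 'qvel': array([-0.00049906,  0.00182968, -0.00099939,  0.00101887, -0.00070044,
        0.00030249]), 'effort': array([-6.42182076e-04, -4.37221456e+01, -2.84313440e+01,  7.19285756e-02,
        3.12907866e-02, -3.07193886e-05]), 'eef_pos': array([0.12578193, 0.53542007, 0.21864518]), 'ee_rot': array([-3.14157801e+00, -2.81150607e-05,  2.91081587e+00]), 'force': array([-0.42167651,  0.48690437, -0.88642962]), 'torque': array([-0.0024319 , -0.03066239, -0.02027592]), 'finger_gap': 0.9987472212660778} 0.0188
```

View pics/top0.png

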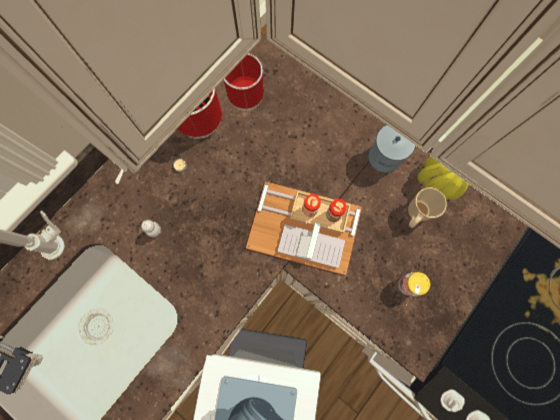

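View pics/side0.png

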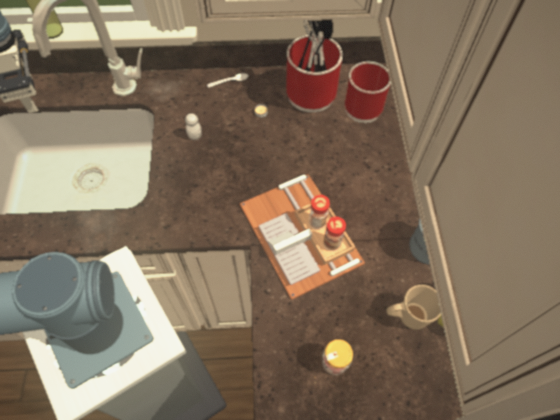

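The top view shows the board around (305,229), with the jars at (312,203) and (338,208), the light push plate and arm near (312,241), and the bar around (312,246). The arm is clear of it. Next I fit the board pose.

```bash
cat >> h.py <<'E'
def w(b,x,y,z):
    c,s=np.cos(b[2]),np.sin(b[2]);return np.array([b[0]+c*x-s*y,b[1]+s*x+c*y,z])
E
python3 - <<'E'
from h import *
from scipy.optimize import minimize,least_squares
ims={};regs={}
for n in("top","side"):
    ims[n]=arm.get_image(n); regs[n]=arm.silhouettes("slide_base",n)[0]["region"]
C=[(-.105,-.145),(.105,-.145),(.105,.155),(-.105,.155)]
def cost(b,names=("top","side")):
    t=0
    for n in names:
        S=4
        pts=np.array([proj(ims[n],w(b,x,y,.01)) for x,y in C])
        m=np.zeros((420*S,560*S),np.uint8);cv2.fillPoly(m,[np.round(pts*S+S/2).astype(np.int32)],1)
        m=cv2.resize(m.astype(np.float32),(560,420),interpolation=cv2.INTER_AREA)
        t+=np.abs(m-regs[n]).sum()
    return t
p=atz(ims["top"],302,231,.01)
for names in(("top",),("side",),("top","side")):
    best=min((minimize(cost,[p[0],p[1],y0],args=(names,),method="Nelder-Mead",options=dict(initial_simplex=[[p[0],p[1],y0],[p[0]+.02,p[1],y0],[p[0],p[1]+.02,y0],[p[0],p[1],y0+.1]])) for y0 in(-.3,-.1,.1,.3)),key=lambda r:r.fun)
    print(names,best.x.round(4),best.fun)
b=best.x;np.save("b.npy",b)
for n in ims:
    im=ims[n];S=5;o=np.array([235,170]) if n=="top" else np.array([230,170])
    v=cv2.resize(im["pixels"][o[1]:o[1]+115 if n=="top" else o[1]+130,o[0]:o[0]+140],None,fx=S,fy=S,interpolation=cv2.INTER_CUBIC)
    def L(P):
        q=np.array([(proj(im,w(b,*p))-o+.5)*S for p in P]).astype(np.int32);cv2.polylines(v,[q],True,(0,255,0),1)
    L([(x,y,.01) for x,y in C])
    L([(-.062+i,-.0275+j,.03) for i,j in((-.03,-.09),(.03,-.09),(.03,.09),(-.03,.09))])
    L([(-.022+i,-.001+j,.044) for i,j in((-.0085,-.007),(.0085,-.007),(.0085,.007),(-.0085,.007))])
    cv2.imwrite(f"pics/{n}1.png",v)
E
python3 -c "
import cv2,numpy as np
a=cv2.imread('pics/top1.png');c=cv2.imread('pics/side1.png');print(a.shape,c.shape)"
```

```text
('top',) [ 0.5411 -0.0588 -0.1064] 840.3125
('side',) [ 0.5414 -0.0622 -0.1029] 1258.5625
('top', 'side') [ 0.5412 -0.0605 -0.1032] 2152.9375
(575, 700, 3) (650, 700, 3)
```

View pics/top1.png

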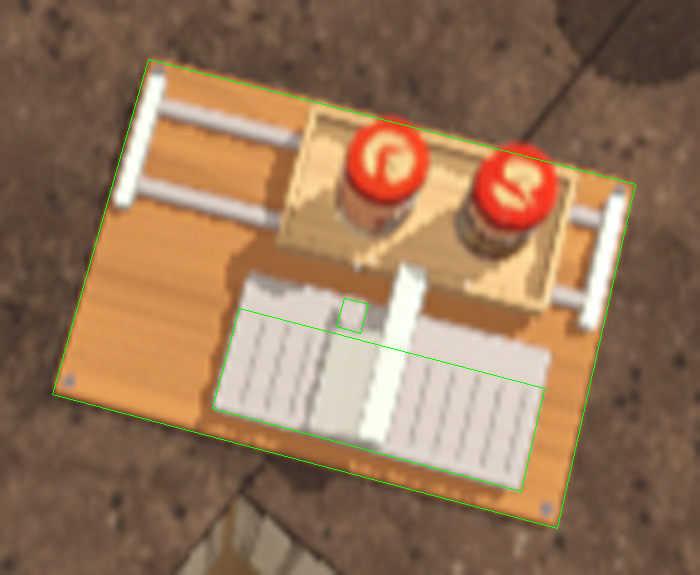

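View pics/side1.png

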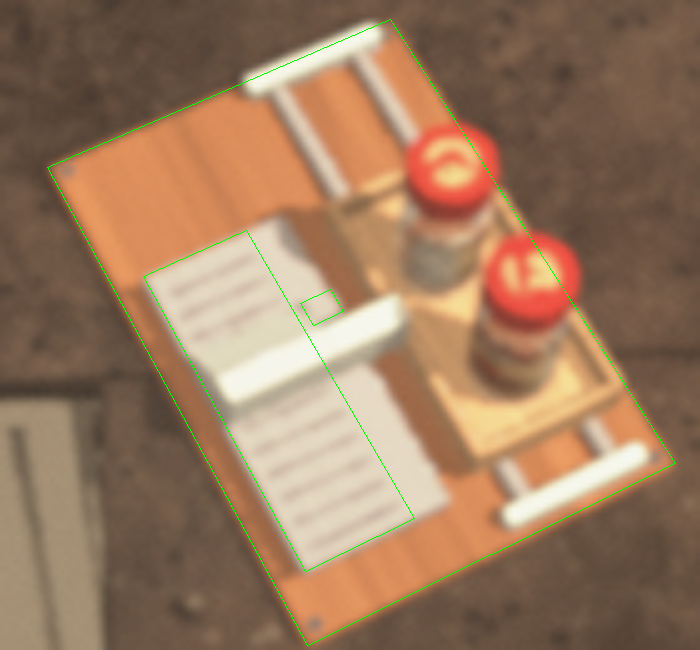

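The fit agrees with the rails, the lane and the bar's end edges in both views. The plate (strip at (425,272)–(382,445) in the crop) has free lane behind it, to the right. Now I work out the tray position and the target poses.

Run:
```python
from h import *
b=np.load("b.npy");im=arm.get_image("top")
c,s=np.cos(b[2]),np.sin(b[2])
for u,v in((425,275),(385,440)):
    p=atz(im,235+u/5-.5,170+v/5-.5,.066)-[b[0],b[1],0];print("plate rear edge base xy",c*p[0]+s*p[1],-s*p[0]+c*p[1])
st=arm.sense();e=st["eef_pos"];print(e,st["ee_rot"],st["t"])
for y in(-.09,.025): t=w(b,-.064,y,.0);print(y,t,t-e)
print("yaw",b[2]+np.pi-st["ee_rot"][2])
```

```text
plate rear edge base xy 0.006533251875215383 -0.03400993209002938
plate rear edge base xy -0.08873185024899621 -0.03445288323357972
[0.12581266 0.53541217 0.21864375] [-3.14154643e+00  9.29265694e-06  2.91077324e+00] 1.35
-0.09 [ 0.46823505 -0.14338994  0.        ] [ 0.34242239 -0.67880212 -0.21864375]
0.025 [ 0.48008232 -0.02900182  0.        ] [ 0.35426966 -0.56441399 -0.21864375]
yaw 0.1276165677378316
```

```bash
python3 -m crank '[{"gripper":-1,"dx":0.03,"dy":-0.055,"dz":0,"yaw":0.05},{"gripper":-1,"dx":0.057,"dy":-0.11,"dz":0,"yaw":0.127},{"gripper":-1,"dx":0.085,"dy":-0.165,"dz":0,"yaw":0.127},{"gripper":-1,"dx":0.112,"dy":-0.22,"dz":0,"yaw":0.127},{"gripper":-1,"dx":0.14,"dy":-0.275,"dz":0,"yaw":0.127}]' 20
python3 -m crank '[{"gripper":-1,"dx":0.03,"dy":-0.055,"dz":0,"yaw":0},{"gripper":-1,"dx":0.057,"dy":-0.11,"dz":0,"yaw":0},{"gripper":-1,"dx":0.085,"dy":-0.165,"dz":0,"yaw":0},{"gripper":-1,"dx":0.112,"dy":-0.22,"dz":0,"yaw":0},{"gripper":-1,"dx":0.14,"dy":-0.275,"dz":0,"yaw":0}]'
python3 - <<'E'
from h import *
b=np.load("b.npy");st=arm.sense();e=st["eef_pos"];print(st["t"],e,w(b,-.064,-.09,.05)-e,"yaw",b[2]+np.pi-st["ee_rot"][2],st["force"])
E
```

```text
t: 1.98
eef_pos: [0.2663, 0.2588, 0.2189]
ee_rot: [3.141, 0.001, 3.039]
force: [2.7, 0.1, 0.3]
finger_gap: 0.509
t: 2.6
eef_pos: [0.407, -0.0183, 0.2194]
ee_rot: [3.141, 0.003, 3.038]
force: [0.8, 0.3, 0.3]
finger_gap: 0.006
2.6 [ 0.40702209 -0.01828207  0.2193688 ] [ 0.06121296 -0.12510787 -0.1693688 ] yaw 0.0004946393547720085 [0.77968397 0.25234092 0.33659189]
```

```bash
python3 -m crank '[{"gripper":-1,"dx":0.03,"dy":-0.055,"dz":0,"yaw":0},{"gripper":-1,"dx":0.061,"dy":-0.11,"dz":0,"yaw":0},{"gripper":-1,"dx":0.061,"dy":-0.125,"dz":-0.05,"yaw":0},{"gripper":-1,"dx":0.061,"dy":-0.125,"dz":-0.10,"yaw":0},{"gripper":-1,"dx":0.061,"dy":-0.125,"dz":-0.145,"yaw":0}]'
python3 -m crank '[{"gripper":-1,"dx":0,"dy":0,"dz":0,"yaw":0},{"gripper":-1,"dx":0,"dy":0,"dz":0,"yaw":0},{"gripper":-1,"dx":0,"dy":0,"dz":-0.01,"yaw":0},{"gripper":-1,"dx":0,"dy":0,"dz":-0.02,"yaw":0},{"gripper":-1,"dx":0,"dy":0,"dz":-0.02,"yaw":0}]'
python3 - <<'E'
from h import *
b=np.load("b.npy");st=arm.sense();e=st["eef_pos"];print(w(b,-.064,-.09,.05)-e,"yaw",b[2]+np.pi-st["ee_rot"][2])
out=[]
for n,r in(("side",None),("wrist",None)):
    im=arm.get_image(n);p=im["pixels"]
    if n=="side": p=cv2.resize(p[170:310,220:400],(540,420),interpolation=cv2.INTER_CUBIC)
    else: p=cv2.resize(p,(0,0),fx=.45,fy=.45);p=cv2.copyMakeBorder(p,0,420-p.shape[0],0,0,0)
    out.append(p)
cv2.imwrite("pics/s2.png",np.hstack(out))
E
```

```text
t: 3.22
eef_pos: [0.4678, -0.1437, 0.0728]
ee_rot: [3.141, 0.003, 3.037]
force: [0.2, 0.1, -0.6]
finger_gap: 0.005
t: 3.85
eef_pos: [0.4674, -0.1434, 0.0523]
ee_rot: [3.14, 0.002, 3.037]
force: [1.4, 0.4, 0.8]
finger_gap: 0.002
[ 8.63283276e-04  5.97670805e-06 -2.34660027e-03] yaw 0.0014090462333165021
```

View pics/s2.png

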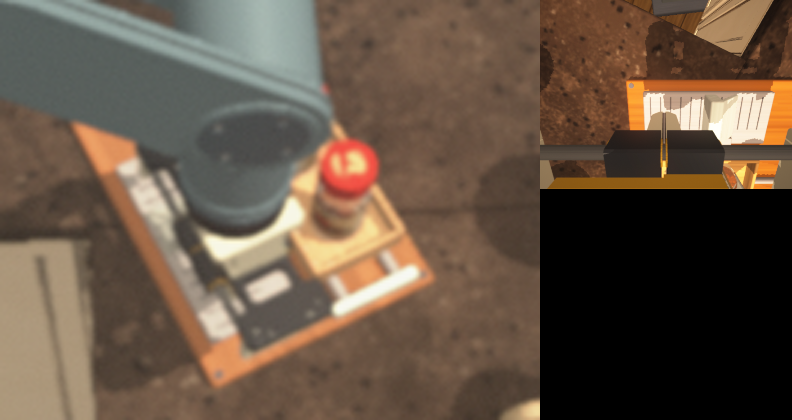

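The gripper body (black, around (250,290)) lies along the lane and is clear of the jar at (345,185). The fingertips are over the free lane behind the plate. Next, press down.

```bash
python3 -m crank '[{"gripper":-1,"dx":0,"dy":0,"dz":-0.015,"yaw":0},{"gripper":-1,"dx":0,"dy":0,"dz":-0.022,"yaw":0},{"gripper":-1,"dx":0,"dy":0,"dz":-0.026,"yaw":0},{"gripper":-1,"dx":0,"dy":0,"dz":-0.030,"yaw":0},{"gripper":-1,"dx":0,"dy":0,"dz":-0.033,"yaw":0}]'
python3 -m crank '[{"gripper":-1,"dx":0,"dy":0,"dz":0,"yaw":0},{"gripper":-1,"dx":0,"dy":0,"dz":0,"yaw":0},{"gripper":-1,"dx":0,"dy":0,"dz":0,"yaw":0},{"gripper":-1,"dx":0,"dy":0,"dz":0,"yaw":0},{"gripper":-1,"dx":0,"dy":0,"dz":0,"yaw":0}]'
```

```text
t: 4.58
eef_pos: [0.4673, -0.1434, 0.0197]
ee_rot: [3.14, 0.001, 3.037]
force: [-3.5, 1.6, 5.7]
finger_gap: 0.006
t: 5.2
eef_pos: [0.4673, -0.1434, 0.02]
ee_rot: [3.141, 0.002, 3.037]
force: [-1.6, 1.0, 6.9]
finger_gap: 0.004
```

```bash
python3 -m crank '[{"gripper":-1,"dx":0.0006,"dy":0.006,"dz":-0.001,"yaw":0},{"gripper":-1,"dx":0.0012,"dy":0.012,"dz":-0.001,"yaw":0},{"gripper":-1,"dx":0.0019,"dy":0.018,"dz":-0.001,"yaw":0},{"gripper":-1,"dx":0.0025,"dy":0.024,"dz":-0.001,"yaw":0},{"gripper":-1,"dx":0.0031,"dy":0.030,"dz":-0.001,"yaw":0}]'
python3 -m crank '[{"gripper":-1,"dx":0.0003,"dy":0.003,"dz":0,"yaw":0},{"gripper":-1,"dx":0.0006,"dy":0.006,"dz":0,"yaw":0},{"gripper":-1,"dx":0.0009,"dy":0.009,"dz":0,"yaw":0},{"gripper":-1,"dx":0.0013,"dy":0.0125,"dz":0,"yaw":0},{"gripper":-1,"dx":0.0017,"dy":0.016,"dz":0,"yaw":0}]'
```

```text
t: 5.82
eef_pos: [0.4721, -0.115, 0.02]
ee_rot: [-3.14, 0.005, 3.037]
force: [-1.1, -3.6, 5.7]
finger_gap: 0.007
t: 6.45
eef_pos: [0.4751, -0.1008, 0.0209]
ee_rot: [-3.137, 0.008, 3.038]
force: [-0.5, -5.8, 6.6]
finger_gap: 0.004
```

```bash
python3 -m crank '[{"gripper":-1,"dx":0,"dy":0,"dz":-0.002,"yaw":0},{"gripper":-1,"dx":0,"dy":0,"dz":-0.0025,"yaw":0},{"gripper":-1,"dx":0.0002,"dy":0.002,"dz":-0.0025,"yaw":0},{"gripper":-1,"dx":0.0004,"dy":0.004,"dz":-0.0025,"yaw":0},{"gripper":-1,"dx":0.0006,"dy":0.006,"dz":-0.0025,"yaw":0}]'
python3 - <<'E'
from h import *
b=np.load("b.npy");st=arm.sense();e=st["eef_pos"]
c,s=np.cos(b[2]),np.sin(b[2]);p=e-[b[0],b[1],0];print("base xy",c*p[0]+s*p[1],-s*p[0]+c*p[1])
E
```

```text
t: 7.08
eef_pos: [0.4765, -0.0964, 0.0191]
ee_rot: [-3.134, 0.01, 3.039]
force: [-2.2, -5.0, 5.6]
finger_gap: 0.005
base xy -0.06060321721496337 -0.04245597931191684
```

```bash
python3 -m crank '[{"gripper":-1,"dx":0,"dy":0.004,"dz":-0.001,"yaw":0},{"gripper":-1,"dx":0,"dy":0.008,"dz":-0.0015,"yaw":0},{"gripper":-1,"dx":0,"dy":0.012,"dz":-0.0015,"yaw":0},{"gripper":-1,"dx":0.0002,"dy":0.016,"dz":-0.0015,"yaw":0},{"gripper":-1,"dx":0.0004,"dy":0.020,"dz":-0.0015,"yaw":0}]'
python3 - <<'E'
from h import *
b=np.load("b.npy");st=arm.sense();e=st["eef_pos"]
c,s=np.cos(b[2]),np.sin(b[2]);p=e-[b[0],b[1],0];print("base xy",c*p[0]+s*p[1],-s*p[0]+c*p[1])
im=arm.get_image("top");cv2.imwrite("pics/s3.png",cv2.resize(im["pixels"][165:285,225:385],None,fx=4,fy=4,interpolation=cv2.INTER_CUBIC))
E
```

```text
t: 7.7
eef_pos: [0.4792, -0.0785, 0.0187]
ee_rot: [-3.131, 0.016, 3.039]
force: [0.9, -6.1, 5.8]
finger_gap: 0.006
base xy -0.05974957612376297 -0.024360664817867896
```

View pics/s3.png

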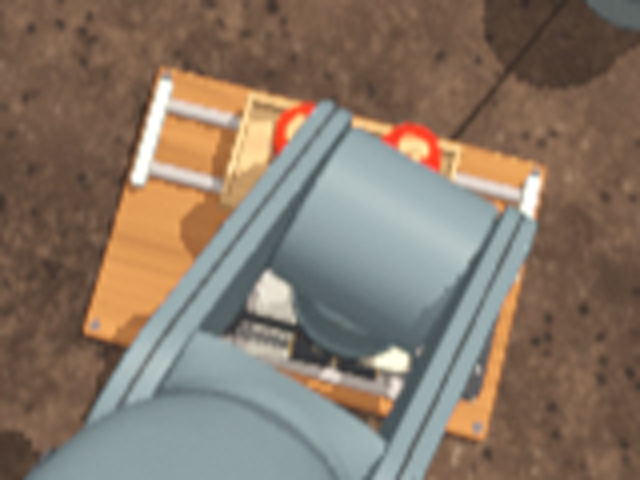

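The tray's left end has moved from about column 297 to 287 (roughly 25 mm), so it is past the tooth with the bar down. The jars are upright and clear. I carry on pushing.

```bash
python3 -m crank '[{"gripper":-1,"dx":0,"dy":0.005,"dz":-0.001,"yaw":0},{"gripper":-1,"dx":0,"dy":0.010,"dz":-0.001,"yaw":0},{"gripper":-1,"dx":0,"dy":0.015,"dz":-0.001,"yaw":0},{"gripper":-1,"dx":0,"dy":0.020,"dz":-0.001,"yaw":0},{"gripper":-1,"dx":0.0002,"dy":0.025,"dz":-0.001,"yaw":0}]'
python3 -m crank '[{"gripper":-1,"dx":0,"dy":0.004,"dz":-0.001,"yaw":0},{"gripper":-1,"dx":0,"dy":0.007,"dz":-0.001,"yaw":0},{"gripper":-1,"dx":0,"dy":0.010,"dz":-0.001,"yaw":0},{"gripper":-1,"dx":0.0002,"dy":0.013,"dz":-0.001,"yaw":0},{"gripper":-1,"dx":0.0004,"dy":0.016,"dz":-0.001,"yaw":0}]'
python3 - <<'E'
from h import *
b=np.load("b.npy");st=arm.sense();e=st["eef_pos"]
c,s=np.cos(b[2]),np.sin(b[2]);p=e-[b[0],b[1],0];print("base xy",c*p[0]+s*p[1],-s*p[0]+c*p[1])
E
```

```text
t: 8.38
eef_pos: [0.4819, -0.055, 0.0189]
ee_rot: [-3.128, 0.021, 3.04]
force: [0.8, -5.9, 5.8]
finger_gap: 0.009
t: 9.0
eef_pos: [0.4842, -0.0408, 0.0189]
ee_rot: [-3.126, 0.025, 3.04]
force: [-0.9, -5.7, 4.6]
finger_gap: 0.003
base xy -0.0587261140031771 0.013724682446305776
```

```bash
python3 -m crank '[{"gripper":-1,"dx":-0.0005,"dy":0.003,"dz":-0.001,"yaw":0},{"gripper":-1,"dx":-0.0005,"dy":0.006,"dz":-0.001,"yaw":0},{"gripper":-1,"dx":-0.0005,"dy":0.009,"dz":-0.001,"yaw":0},{"gripper":-1,"dx":-0.0003,"dy":0.012,"dz":-0.001,"yaw":0},{"gripper":-1,"dx":0,"dy":0.014,"dz":-0.001,"yaw":0}]'
python3 -m crank '[{"gripper":-1,"dx":0,"dy":0.002,"dz":-0.001,"yaw":0},{"gripper":-1,"dx":0,"dy":0.004,"dz":-0.001,"yaw":0},{"gripper":-1,"dx":0,"dy":0.005,"dz":-0.001,"yaw":0},{"gripper":-1,"dx":0,"dy":0.005,"dz":-0.001,"yaw":0},{"gripper":-1,"dx":0,"dy":0.005,"dz":-0.001,"yaw":0}]'
python3 - <<'E'
from h import *
b=np.load("b.npy");st=arm.sense();e=st["eef_pos"]
c,s=np.cos(b[2]),np.sin(b[2]);p=e-[b[0],b[1],0];print("base xy",c*p[0]+s*p[1],-s*p[0]+c*p[1])
im=arm.get_image("top");cv2.imwrite("pics/s4.png",cv2.resize(im["pixels"][165:285,225:385],None,fx=4,fy=4,interpolation=cv2.INTER_CUBIC))
E
```

```text
t: 9.62
eef_pos: [0.4855, -0.0315, 0.0188]
ee_rot: [-3.118, 0.028, 3.043]
force: [-6.4, -28.7, 5.3]
finger_gap: 0.006
t: 10.25
eef_pos: [0.4856, -0.0319, 0.0189]
ee_rot: [-3.11, 0.029, 3.045]
force: [-10.2, -26.4, 10.1]
finger_gap: 0.006
base xy -0.05817442991589652 0.022708399986537973
```

View pics/s4.png

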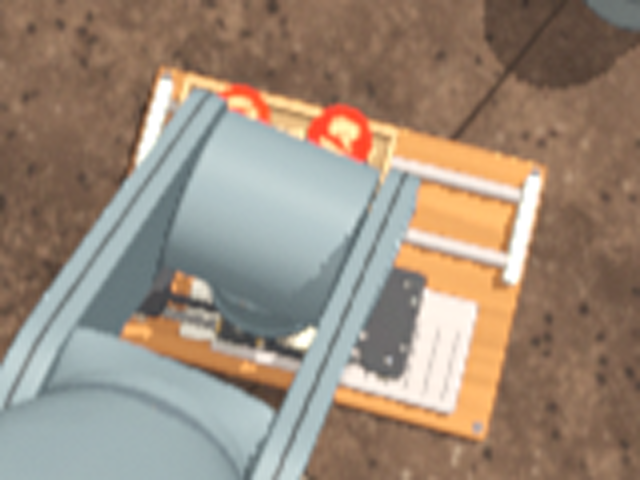

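The tray's left end meets the stop bar at about (180,85), and the push force rose to 27 N, so it is home. I ease back a little and then lift straight up.

```bash
python3 -m crank '[{"gripper":-1,"dx":0,"dy":-0.001,"dz":0,"yaw":0},{"gripper":-1,"dx":-0.0003,"dy":-0.003,"dz":0,"yaw":0},{"gripper":-1,"dx":-0.0005,"dy":-0.005,"dz":0.002,"yaw":0},{"gripper":-1,"dx":-0.0005,"dy":-0.005,"dz":0.008,"yaw":0},{"gripper":-1,"dx":-0.0005,"dy":-0.005,"dz":0.015,"yaw":0}]'
python3 -m crank '[{"gripper":-1,"dx":0,"dy":0,"dz":0.02,"yaw":0},{"gripper":-1,"dx":0,"dy":0,"dz":0.05,"yaw":0},{"gripper":-1,"dx":0,"dy":0,"dz":0.09,"yaw":0},{"gripper":-1,"dx":0,"dy":0,"dz":0.13,"yaw":0},{"gripper":-1,"dx":0,"dy":0,"dz":0.17,"yaw":0}]'
python3 -m crank '[{"gripper":-1,"dx":-0.02,"dy":0.05,"dz":0,"yaw":0},{"gripper":-1,"dx":-0.04,"dy":0.10,"dz":0,"yaw":0},{"gripper":-1,"dx":-0.06,"dy":0.15,"dz":0,"yaw":0},{"gripper":-1,"dx":-0.08,"dy":0.20,"dz":0,"yaw":0},{"gripper":-1,"dx":-0.10,"dy":0.25,"dz":0,"yaw":0}]'
python3 -m crank '[{"gripper":-1,"dx":-0.02,"dy":0.05,"dz":0,"yaw":0},{"gripper":-1,"dx":-0.04,"dy":0.10,"dz":0,"yaw":0},{"gripper":-1,"dx":-0.06,"dy":0.15,"dz":0,"yaw":0},{"gripper":-1,"dx":-0.08,"dy":0.20,"dz":0,"yaw":0},{"gripper":-1,"dx":-0.08,"dy":0.20,"dz":0,"yaw":0}]'
python3 - <<'E'
from h import *
b=np.load("b.npy");out=[]
for n,o in(("top",(235,170)),("side",(230,170))):
    im=arm.get_image(n);S=4
    v=cv2.resize(im["pixels"][o[1]:o[1]+130,o[0]:o[0]+140 if n=="top" else o[0]+140][:, :] if 1 else 0,None,fx=S,fy=S,interpolation=cv2.INTER_CUBIC)
    v=v[:,:] 
    out.append(v[:,:400] if n=="top" else v[:,40:440])
    c,s=np.cos(b[2]),np.sin(b[2])
    def L(P):
        q=np.array([(proj(im,w(b,*p))-o+.5)*S for p in P]).astype(np.int32);cv2.polylines(v,[q],True,(0,255,0),1)
    L([(-.022+i,-.001+j,.044) for i,j in((-.0085,-.007),(.0085,-.007),(.0085,.007),(-.0085,.007))])
    L([(-.092,.0425,.066),(-.032,.0425,.066)])
cv2.imwrite("pics/s5.png",np.hstack(out))
E
```

```text
t: 10.92
eef_pos: [0.4853, -0.037, 0.0342]
ee_rot: [-3.11, 0.029, 3.046]
force: [0.4, -0.5, 0.6]
finger_gap: 0.006
t: 11.55
eef_pos: [0.4848, -0.0373, 0.2055]
ee_rot: [-3.109, 0.029, 3.046]
force: [0.9, -0.4, 0.6]
finger_gap: 0.007
t: 12.18
eef_pos: [0.3839, 0.2137, 0.2058]
ee_rot: [-3.109, 0.029, 3.045]
force: [-0.0, 0.8, 0.0]
finger_gap: 0.006
t: 12.8
eef_pos: [0.3023, 0.4161, 0.2054]
ee_rot: [-3.108, 0.029, 3.05]
force: [0.3, -0.6, -0.8]
finger_gap: 0.003
```

View pics/s5.png

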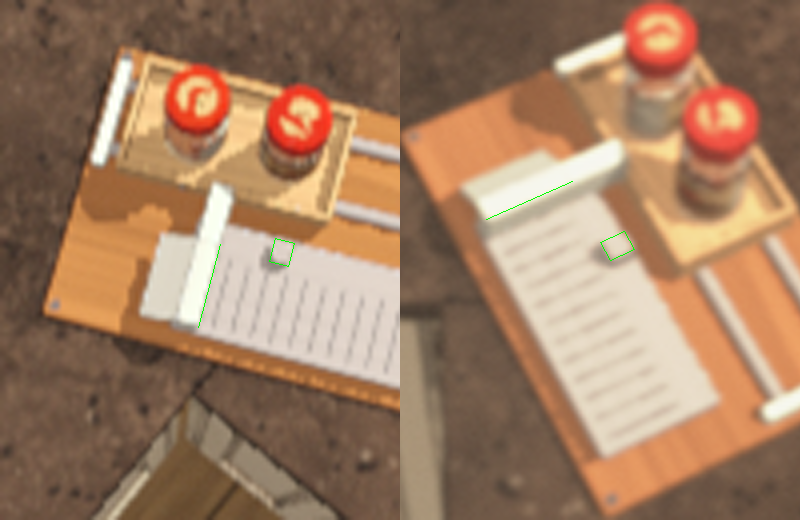

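The tray sits at the stop, the plate's rear edge is on the predicted home line (42.5 mm), and the tooth is up at rest height behind the arm. Both jars are standing. One numeric check is left: did the tray rebound after release, and have the bystanders moved?

Run:
```python
from h import *
im=arm.get_image("top");new=cv2.resize(im["pixels"][165:285,225:385],None,fx=4,fy=4,interpolation=cv2.INTER_CUBIC)
old=cv2.imread("pics/s4.png")
for nm,(x0,y0,x1,y1) in dict(jar=(310,103,372,140),trayend=(372,122,402,160),rail_ref=(430,165,540,280)).items():
    r=cv2.matchTemplate(new[y0-20:y1+20,x0-20:x1+20],old[y0:y1,x0:x1],cv2.TM_CCOEFF_NORMED);_,v,_,l=cv2.minMaxLoc(r);print(nm,"shift px/4",l[0]-20,l[1]-20,round(v,3))
a=cv2.imread("pics/top0.png")
for nm,(x0,y0,x1,y1) in dict(mug=(405,188,450,230),shaker=(138,214,166,242),jam=(395,268,437,300)).items():
    r=cv2.matchTemplate(im["pixels"][y0-8:y1+8,x0-8:x1+8],a[y0:y1,x0:x1],cv2.TM_CCOEFF_NORMED);_,v,_,l=cv2.minMaxLoc(r);print(nm,l[0]-8,l[1]-8,round(v,3))
b=np.load("b.npy");print("mm per px/4",1000*np.linalg.norm(atz(im,300,210,.044)-atz(im,300.25,210,.044)),arm.sense()["t"])
```

```text
jar shift px/4 0 0 0.986
trayend shift px/4 0 0 0.983
rail_ref shift px/4 0 0 0.986
mug 0 0 0.999
shaker 0 0 0.999
jam 0 0 1.0
mm per px/4 0.7187332323553645 12.95
```

No rebound, and the bystanders have not moved. I'm handing in.

```bash
python3 -c "
from plant import arm
print(arm.close_job())"
```

```text
the job is handed in; nothing more can be done
None
```

The spice tray is home against its stop with the catch bar up behind the plate's arm, and I handed the job in at about 13 s of the 38 s allowed.

With shut fingertips I pressed the bar 9–11 mm down behind the push plate. I kept it down while sliding the plate past the tooth, until the tray stopped at the end of the rails with about 27 N of push. Then I eased back 5 mm, lifted straight up so the bar was free to spring up, and moved the arm away.

**Tray:** the plate's rear edge lies on the computed home line in both views, and the tray has not moved since I let go (to within about 0.7 mm).

**Catch bar:** the tooth shows at its resting, raised position behind the arm.

**Jars and bystanders:** both jars are standing in the tray, and the mug, shaker and jam jar show zero image shift from the start.

**Disagreements:** the top view shows a thin apparent gap between the tray and the stop. I put that down to viewing angle, because the push force and the plate position both say it is home. The tool also tilted by up to about 0.03 rad under the sideways load, with no visible effect.

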